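# Pack the etching kit into its insert tray

### The arm

A 6-joint arm with a two-finger parallel gripper is mounted at the origin on a cart in front of the work surface, level with it; the furniture and walls round the work are solid. World frame = base frame: x ahead of the robot, y to its left, z up, the work surface at z = 0. Lengths are in mm, angles in rad, forces in N, time in s.
With the tool pointing down it reaches from about 350 to 775 mm from the base axis. Payload 7.3 kg.
Tool frame: the origin (TCP) lies at the very end of the fingers, on their centre line; the grasp point (between the pads) lies behind it (bot.grip_point_offset is the z of the grasp point in the tool frame, in mm); z points along the fingers, y is the line along which they close (so a half turn about z gives the same grasp; the last joint's range is limited). The gripper opens to 92 mm and grips with 3 to 60 N. Pads are 19 mm wide; open, the fingers measure 130 mm over their backs; the gripper's body (75 mm by 190 mm) begins 47 mm behind the grasp point.
Start: joints at [1.043, 0.342, 1.524, -0, 1.275, -0.146], TCP at [195.598, 487.223, 226.741] pointing down, gripper open.
Joint ranges: [-2.53, 2.53], [-0.77, 2.02], [0.04, 2.7], [-1, 4.14], [0.28, 2.66], [-3.11, 3.11]. Speed limits (rad/s): [2.57, 2.57, 3.14, 3.14, 3.14, 3.14].

### API

Orientations are given as [roll, pitch, yaw] about the fixed x, y, z axes, in that order (R = Rz(yaw) Ry(pitch) Rx(roll)).
In Python, from plant import bot gives the robot as it stands. The module is installed in compiled form; this text tells all that it offers.
- The arm moves only by the shell command python3 -m crank 'ROWS'. ROWS is JSON, a list that holds one entry, the list of rows, each a list of 5 numbers: the opening, from 0 (shut) to 1 (fully open), then the shift along the tool's x, y, z in cm, then the turn about the tool's z in degrees. In form: [[[claw, x, y, z, turn], ...]]. A call has exactly 10 rows; each row is the pose to reach, as a shift and turn from the pose commanded when the call began, along the tool's axes at that moment; what a row does not reach only later rows make up. A row lasts 1/10 s, in which the tool goes at most 50 mm and 8.59 degrees, less where a joint would pass 70% of its speed; a pose out of reach is approached as far as the arm can. A call with a gripper value outside its range is refused whole. The fingers move at their own pace and stop on an object; the grip force is fixed at half the most. Time passes only in rows, so rows that repeat a pose let the fingers close, or fill a call up. It gives the time, the measured TCP pose, the force, the opening and the grip force at its end, in the units of the state.
- bot.get_obs(): the state, without advancing time (a new reading comes with each control period).
- bot.capture(name): name is "side" or "top" or "wrist"; returns (picture, depth): 400x640x3 uint8, red, green, blue; 400x640 float32, mm along the optical axis (not along the pixel's ray), 0 where there is no reading.
- bot.calibration(name): a dict with "vertical_fov" (degrees; the focal length in pixels is half the picture's height over the tangent of half this angle, whatever the lens; pixels are square), "cx", "cy" (the principal point, pixels), "D" ([k1, k2, p1, p2, k3] as OpenCV has them; the pictures are not rectified), "rvec" (rotation vector, rad) and "tvec" (3), from world to camera coordinates, as OpenCV has them; the wrist camera has in their place "tool_from_camera" (4x4, takes a point from camera to tool coordinates, whose origin is the TCP and whose axes are the flange's). Camera axes: x right, y down, z forward; pixel columns grow to the right and rows downward; lengths in mm; the calibration is good to about 2 mm. A picture is of the moment at which its call begins: read the wrist's pose just before it. calibration takes no time and is no camera call.
- bot.close_job(): hands the job in; it is judged then, once.
The state is a dict: "time": time; "joint_positions": joint angles; "dq": joint speeds; "tau": joint torques, N m; "tool_pos": TCP position; "tcp_rot": TCP orientation; "contact_force": force on the tool from outside, world axes, zero at the start; "moment": the same for the moment, N m; "grip_width": finger opening in mm; "finger_force": force on a finger pad.
Only numpy, scipy, OpenCV 4.12 (cv2) and the standard library are available. Lean on these libraries where they do the work, as an engineer would, in place of code of your own. Each camera call takes 0.05 s, during which the arm holds its last target. There are 200 camera calls.

### The job

Pack the etching kit: put the small amber dropper bottle, the black loupe, the bench timer and the petri dish into the square tray, each seated flat and the right way up in the insert whose recess is made for it, and keep the bottle upright all the time. The pale jar lid and the low black screw cap that lie among them look alike but do not belong to the kit: leave them where they lie.

Things in the scene. Friction and masses are not known exactly. Their poses are not given: they have to be found in the camera images.
- dropper_bottle: Small amber dropper bottle with a black cap, standing upright: round body 34 mm in diameter up to a height of about 58 mm, then shoulder, neck and cap (18 mm), 85 mm high in all, about 0.1 kg. Origin: centre of its underside; z up.
- loupe: Black hand loupe standing upright, lens on top: round, 37 mm in diameter at foot and top, 34 mm at the waist (height 23 to 32 mm), 40 mm high. Origin: centre of its underside; z up.
- timer: White bench timer lying face up, a flat box with a dark display and three buttons on top: 60 mm along its x, 66 mm along its y, 23 mm high (sides upright up to 20 mm). Origin: centre of its underside; z up out of the display.
- dish: Clear petri dish, low-walled and rim up: round, 63 mm in diameter, 15 mm high. Origin: centre of its underside; z up.
- jar_lid: Does not belong to the kit: opaque pale jar lid, about as big as the dish: round, 62 mm in diameter, 15 mm high. Origin: centre of its underside; z up.
- black_cap: Does not belong to the kit: low black ribbed screw cap, about as wide as the loupe but only 17 mm high: round, 36 mm in diameter. Origin: centre of its underside; z up.
- insert_bottle: For the dropper bottle: fixed grey block 90 x 90 mm, 22 mm high, in its middle a small square recess 48 x 48 mm (sides along its x and y), 17 mm deep, pale floor 5 mm above the origin (9 mm above the worktop). Origin: centre of its underside, 4 mm above the worktop; z up. All four inserts have this origin, outside size and height: their tops are 26 mm above the worktop.
- insert_loupe: For the loupe: block like the bottle's insert with a small round recess, 53 mm in diameter, 14 mm deep: floor 8 mm above the origin (12 mm above the worktop). The four inserts lie two by two, 92 mm from centre to centre, in any order, in a square metal tray of 190 mm (rim 24 mm above the worktop), all turned like the tray.
- insert_timer: For the timer: insert (block as above) with a large rectangular recess, 74 mm along its x and 80 mm along its y, 9 mm deep: its floor is 13 mm above the origin (17 mm above the worktop). The timer fits with its sides along the recess's sides, either way round. Origin: centre of its underside.
- insert_dish: For the dish: insert (block as above) with a large round recess, 78 mm in diameter, 6 mm deep: its floor is 16 mm above the origin (20 mm above the worktop). Origin: centre of its underside.
There are look-alikes about, which are no part of the job. There is more than one size of the dropper_bottle; the one meant has the size given above.

How it is judged (in metres and radians):
At the end, for the whole second after the job is handed in: Bottle, loupe, timer and dish sit in the recess of their own insert (centre within 10 to 12 mm of its centre, down on the floor within 3 mm, upright within 0.06 to 0.1 rad), released and at rest; jar lid and black cap within 15 mm of where they started (horizontal distance between dropper_bottle and insert_bottle below 0.012 m and z of dropper_bottle in the frame of insert_bottle below 0.008 m and angle between each of dropper_bottle, loupe's own z axis and vertical below 0.1 rad and horizontal distance between loupe and insert_loupe below 0.011 m and z of loupe in the frame of insert_loupe below 0.011 m and horizontal distance between timer and insert_timer below 0.012 m and z of timer in the frame of insert_timer below 0.016 m and angle between timer's own z axis and vertical below 0.08 rad and horizontal distance between dish and insert_dish below 0.01 m and z of dish in the frame of insert_dish below 0.019 m and angle between dish's own z axis and vertical below 0.06 rad and linear speed of each of dropper_bottle, loupe, timer, dish below 0.02 m/s and distance of each of jar_lid, black_cap from where it was at the start of the episode below 0.015 m); the robot touches nothing.
It fails at once if the dropper bottle is tipped by more than 0.6 rad (angle between dropper_bottle's own z axis and vertical above 0.6 rad).
It fails at once if the jar lid is moved from its place by more than 15 mm (distance of jar_lid from where it was at the start of the episode above 0.015 m).
It fails at once if the black screw cap is moved from its place by more than 15 mm (distance of black_cap from where it was at the start of the episode above 0.015 m).
It also fails if it takes over 106 s, if anything falls off the work surface, if the arm or the gripper's body presses on something with over 40 N, if the wrist force passes 120 N, or if a joint passes its speed limit or range.

## Working session

There is one attempt and no reset: what is moved stays moved. The work goes in short steps, Python scripts to look and compute and a shell command to move; the robot and the scene stay as the last step left them, time stands still between calls to the robot, and variables do not carry over. Pictures are saved under pics/ and viewed, at most 14 in all, crops included, and the job is handed in when it is done.

```bash
mkdir -p pics
cat > h.py <<'E'
import numpy as np, cv2
from plant import bot
from scipy.spatial.transform import Rotation as R
def cam(n,obs=None):
    c=bot.calibration(n); f=200/np.tan(np.radians(c["vertical_fov"])/2)
    K=np.array([[f,0,c["cx"]],[0,f,c["cy"]],[0,0,1]]); D=np.array(c["D"],float)
    if "rvec" in c:
        T=np.eye(4); T[:3,:3]=cv2.Rodrigues(np.array(c["rvec"],float))[0]; T[:3,3]=np.ravel(c["tvec"]); W=np.linalg.inv(T)
    else:
        o=obs; T=np.eye(4); T[:3,:3]=R.from_euler('xyz',o["tcp_rot"]).as_matrix(); T[:3,3]=o["tool_pos"]; W=T@np.array(c["tool_from_camera"])
    return K,D,W
def rays(n,uv,obs=None):
    K,D,W=cam(n,obs); p=cv2.undistortPoints(np.array(uv,float).reshape(-1,1,2),K,D).reshape(-1,2)
    return np.c_[p,np.ones(len(p))]@W[:3,:3].T, W[:3,3]
def onz(n,uv,z,obs=None):
    d,o=rays(n,uv,obs); return o+d*((z-o[2])/d[:,2])[:,None]
def cloud(n,depth,obs=None):
    v,u=np.mgrid[:400,:640]; d,o=rays(n,np.c_[u.ravel(),v.ravel()],obs)
    P=o+d*depth.reshape(-1,1); P[depth.ravel()==0]=np.nan
    return P.reshape(400,640,3)
E
python3 - <<'E'
from h import *
for n in("top","side","wrist"):
    o=bot.get_obs(); im,d=bot.capture(n); np.savez("c_"+n,im=im,d=d,pos=o["tool_pos"],rot=o["tcp_rot"]); cv2.imwrite(f"pics/{n}.png",im[:,:,::-1])
    print(n,cam(n,o)[2].round(2).tolist(),bot.calibration(n)["D"])
print(bot.get_obs(),bot.grip_point_offset)
E
```

```text
top [[0.02, -0.99, 0.11, 439.04], [-1.0, -0.02, 0.0, 166.18], [-0.0, -0.11, -0.99, 930.84], [0.0, 0.0, 0.0, 1.0]] [-0.01035213  0.          0.          0.          0.        ]
side [[0.75, -0.43, 0.5, 129.48], [-0.66, -0.49, 0.57, -270.82], [-0.01, -0.76, -0.65, 595.2], [0.0, 0.0, 0.0, 1.0]] [0.02343436 0.         0.         0.         0.        ]
wrist [[0.37, 0.9, 0.24, 131.68], [0.93, -0.36, -0.1, 512.62], [-0.0, 0.26, -0.97, 383.31], [0.0, 0.0, 0.0, 1.0]] [-0.0215941  0.         0.         0.         0.       ]
{'time': 0.15, 'joint_positions': array([ 1.04299819e+00,  3.42553851e-01,  1.52476476e+00,  2.39515155e-05,
        1.27539330e+00, -1.45978453e-01]), 'dq': array([ 0.00036812, -0.00154636, -0.00361448, -0.00034173,  0.00175731,
        0.00053479]), 'tau': array([ 1.51191864e-03, -4.31467152e+01, -2.44356090e+01,  7.19019002e-02,
        5.37047710e-02, -1.13818680e-04]), 'tool_pos': array([195.43593245, 486.95826125, 226.22065482]), 'tcp_rot': array([-3.14048864e+00, -1.85469511e-04,  2.75976588e+00]), 'contact_force': array([0.18286112, 0.27887581, 0.60596886]), 'moment': array([-0.01989235, -0.00394642, -0.01452204]), 'finger_force': 0.0, 'grip_width': 91.74230969732456} -18.8
```

View pics/top.png

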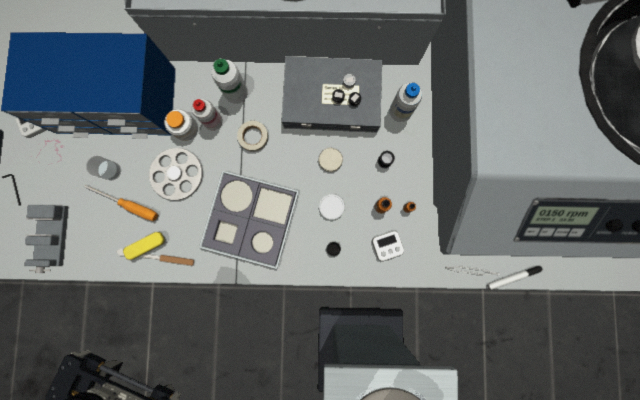

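View pics/side.png

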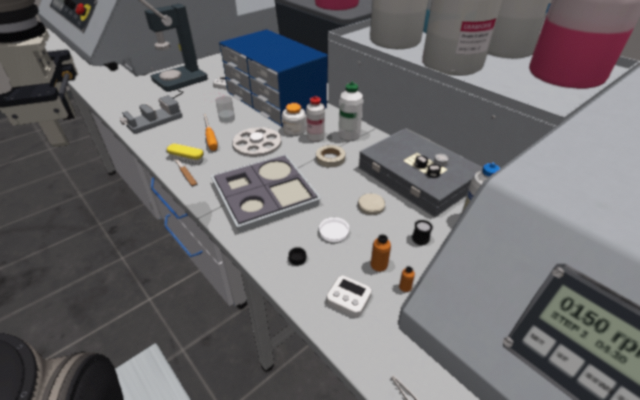

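The top view shows the tray at about (250,220). The dish is at (331,207), the jar lid at (330,160), the loupe at (386,159), the black cap at (333,249) and the timer at (387,246). The two bottles are at (383,205) and (409,207). Next I'll measure them.

Run:
```python
from h import *
q=np.load("c_top.npz"); P=cloud("top",q["d"]); im=q["im"]
t=P[...,2]
print("table z",np.nanmedian(t[215:265,280:310]), "px mm",np.linalg.norm(P[220,300]-P[220,301]))
for n,(u,v) in dict(dish=(331,207),lid=(330,160),loupe=(386,159),cap=(333,249),timer=(387,246),b1=(383,205),b2=(409,207)).items():
    w=np.zeros((400,640),bool); w[v-19:v+20,u-19:u+20]=1
    if n in("b1","b2"): w[:]=0; w[v-18:v+18,u-12:u+12]=1
    z0=4 if n in("dish","cap","lid") else 8
    m=(w&(t>z0)).astype(np.uint8)
    k,l,s,c=cv2.connectedComponentsWithStats(m); i=l[v,u] or 1+np.argmax(s[1:,4])
    Q=P[l==i]; h=np.percentile(Q[:,2],95); 
    top=Q[Q[:,2]>h-5]
    print(n,"h",h.round(1),"n",len(Q),"top ctr",top[:,:2].mean(0).round(1),"min",Q[:,:2].min(0).round(),"max",Q[:,:2].max(0).round(),
      "rect",cv2.minAreaRect(top[:,:2].astype(np.float32)))
# zoom
cv2.imwrite("pics/zt.png",cv2.resize(im[135:275,195:425,::-1],None,fx=3.4,fy=3.4,interpolation=cv2.INTER_CUBIC))
s=np.load("c_side.npz"); cv2.imwrite("pics/zs.png",cv2.resize(s["im"][140:320,205:445,::-1],None,fx=3.3,fy=3.3,interpolation=cv2.INTER_CUBIC))
```

```text
table z 0.3920003505091927 px mm 2.8986583691188677
dish h 17.1 n 510 top ctr [531.8 147.3] min [501. 116.] max [563. 178.] rect ((532.0360717773438, 148.17626953125), (61.07496643066406, 61.123207092285156), 45.40627670288086)
lid h 17.2 n 465 top ctr [650.1 152.6] min [621. 122.] max [680. 183.] rect ((649.9298706054688, 152.30630493164062), (59.03658676147461, 58.707496643066406), 44.50945281982422)
loupe h 41.8 n 218 top ctr [651.  15.] min [633.  -3.] max [668.  33.] rect ((650.5250244140625, 14.661031723022461), (34.314510345458984, 34.886383056640625), 89.40837860107422)
cap h 18.8 n 47 top ctr [430.8 141.3] min [414. 125.] max [445. 159.] rect ((429.4997253417969, 141.90438842773438), (31.3349666595459, 33.990360260009766), 0.987710177898407)
timer h 23.3 n 670 top ctr [438.2   9.8] min [404. -28.] max [474.  48.] rect ((438.49200439453125, 9.643905639648438), (58.99807357788086, 65.6728515625), 19.28673553466797)
b1 h 81.7 n 209 top ctr [534.6  25.2] min [518.   9.] max [552.  42.] rect ((534.5259399414062, 24.86131477355957), (16.14073371887207, 16.364078521728516), 44.88011169433594)
b2 h 56.0 n 106 top ctr [532.2 -40.9] min [521. -51.] max [543. -29.] rect ((532.287353515625, -41.03994369506836), (9.578115463256836, 10.43083667755127), 1.577324628829956)
```

View pics/zt.png

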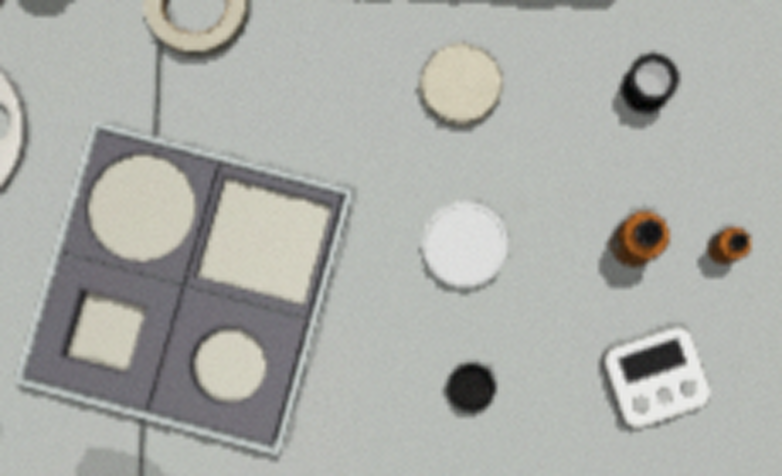

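View pics/zs.png

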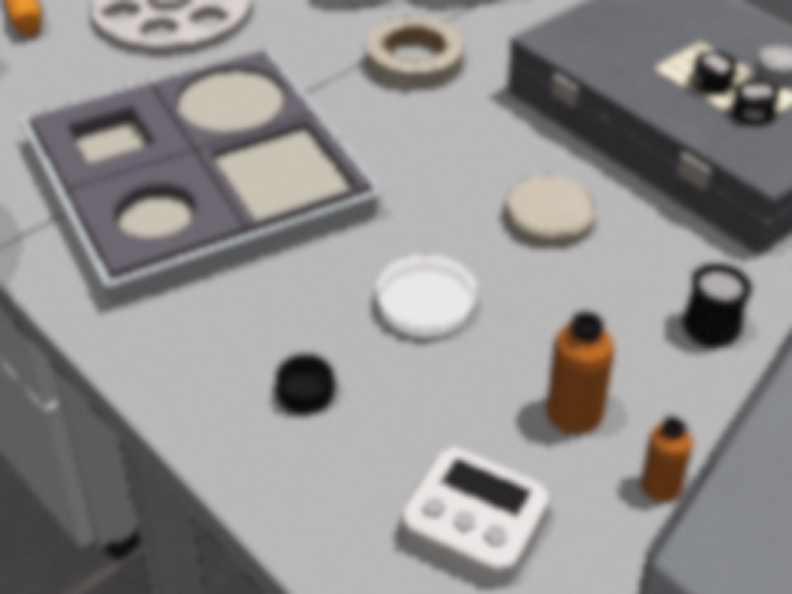

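Run:
```python
from h import *
q=np.load("c_top.npz"); P=cloud("top",q["d"]); t=P[...,2]
m=np.zeros((400,640),np.uint8); m[168:272,198:302]=1
m&=(t>5)
k,l,s,c=cv2.connectedComponentsWithStats(m); i=1+np.argmax(s[1:,4])
rim=P[l==i]; r=cv2.minAreaRect(rim[:,:2].astype(np.float32)); print(r,np.median(rim[:,2]))
C=np.array(r[0])
from scipy.optimize import minimize
for n,(u,v),h in(("dish",(237,195),20),("timer",(272,205),17),("bottle",(227,233),9),("loupe",(262,242),12)):
    # pale colour region -> floor plane
    im=q["im"].astype(int); pale=((im.min(2)>140)).astype(np.uint8)
    pale[:,:]*=1
    k,l,s,c=cv2.connectedComponentsWithStats(pale,connectivity=4); a=l[v,u]; vv,uu=np.where(l==a)
    Q=onz("top",np.c_[uu,vv],h)[:,:2].astype(np.float32)
    print(n,len(Q),cv2.minAreaRect(Q),"mean",Q.mean(0),"depth z",np.nanmedian(t[l==a]))
# 4 insert centres from tray
for w in(0,):
    a=np.radians(r[2]); ex=np.array([np.cos(a),np.sin(a)]); ey=np.array([-ex[1],ex[0]])
    for sx in(-46,46):
        for sy in(-46,46): print((C+sx*ex+sy*ey).round(1))
print(bot.calibration("wrist"))
```

```text
((496.07391357421875, 348.3680725097656), (197.01220703125, 199.69891357421875), 75.90713500976562) 23.25081221494071
dish 743 ((553.3270263671875, 381.9083251953125), (74.48538970947266, 73.73809051513672), 2.260148525238037) mean [553.5271  381.00668] depth z 20.459342196706416
timer 926 ((531.0961303710938, 292.2124938964844), (78.72686004638672, 71.83839416503906), 75.98448181152344) mean [530.7582  292.24533] depth z 17.580896564835882
bottle 305 ((464.10491943359375, 404.58953857421875), (43.43470764160156, 42.896484375), 75.99506378173828) mean [463.6854  404.69113] depth z 9.85277383875416
loupe 323 ((441.614501953125, 313.46197509765625), (48.6523323059082, 46.100826263427734), 46.58396530151367) mean [441.5579  314.02454] depth z 12.58586287002072
[529.5 292.6]
[440.3 315. ]
[551.9 381.8]
[462.7 404.2]
{'vertical_fov': 67.54183527458954, 'cx': 317.85965691608254, 'cy': 200.67932951818224, 'D': array([-0.0215941,  0.       ,  0.       ,  0.       ,  0.       ]), 'tool_from_camera': array([[ 8.39030542e-04, -9.66443565e-01, -2.56877660e-01,
         6.87501922e+01],
       [ 9.99999610e-01,  8.82117023e-04, -5.25001129e-05,
        -8.50252824e-02],
       [ 2.77334553e-04, -2.56877515e-01,  9.66443928e-01,
        -1.57166973e+02],
       [ 0.00000000e+00,  0.00000000e+00,  0.00000000e+00,
         1.00000000e+00]])}
```

```bash
cat >> h.py <<'E'
def go(x,y,z,yaw):
    o=bot.get_obs(); Rm=R.from_euler('xyz',o["tcp_rot"]).as_matrix()
    s=Rm.T@(np.array([x,y,z])-o["tool_pos"])/10; cy=np.degrees(np.arctan2(Rm[1,0],Rm[0,0]))
    t=(cy-yaw+180)%360-180
    print("shift cm",s.round(2),"turn",round(t,1),"| at",o["tool_pos"].round(1),"yaw",round(cy,1),"t",round(o["time"],2))
E
python3 - <<'E'
from h import *
q=np.load("c_top.npz"); P=cloud("top",q["d"]).reshape(-1,3)
for lo in(20,60,100,150):
    m=(P[:,0]>380)&(P[:,0]<560)&(P[:,1]<-55)&(P[:,2]>lo); print(lo,P[m][:,1].max())
go(438.4,9.7,200,199.3)
E
```

```text
20 -98.36071738979109
60 -98.36071738979109
100 -99.02211834620317
150 -99.1326276307301
shift cm [-40.33 -35.23   2.65] turn -41.2 | at [195.4 487.  226.2] yaw 158.1 t 0.15
```

```bash
python3 -c "
from h import *
go(535,25.3,200,90)"
```

```text
shift cm [-48.71 -30.19   2.65] turn 68.1 | at [195.4 487.  226.2] yaw 158.1 t 0.15
```

```bash
python3 -m crank '[[[0.65,-2,-1.2,0,3],[0.65,-6,-3.6,0.2,10],[0.65,-10,-6,0.5,17],[0.65,-14,-8.5,0.8,24],[0.65,-18,-11,1,31],[0.65,-22,-13.5,1.3,38],[0.65,-26,-16,1.6,45],[0.65,-30,-18.5,1.9,52],[0.65,-34,-21,2.2,60],[0.65,-37,-22.9,2.4,68]]]'; python3 -c "
from h import *
go(535,25.3,200,90)"
```

```text
time: 1.15
tool_pos: [454.8, 134.5, 202.4]
tcp_rot: [-3.142, 0.0, 1.566]
contact_force: [0.5, 0.8, 0.2]
grip_width: 59.6
finger_force: 0.0
shift cm [-10.88   8.08   0.24] turn -0.3 | at [454.8 134.5 202.4] yaw 89.7 t 1.15
```

```bash
python3 -m crank '[[[0.65,-2,1.5,0,0],[0.65,-5,3.6,0.1,0],[0.65,-8,6,0.2,0],[0.65,-10,7.4,0.2,0],[0.65,-10.9,8.1,0.2,0],[0.65,-10.9,8.1,0.2,0],[0.65,-10.9,8.1,0.2,0],[0.65,-10.9,8.1,0.2,0],[0.65,-10.9,8.1,0.2,0],[0.65,-10.9,8.1,0.2,0]]]'
python3 - <<'E'
from h import *
o=bot.get_obs(); im,d=bot.capture("wrist"); P=cloud("wrist",d,o); cv2.imwrite("pics/w1.png",im[:,:,::-1])
P=P.reshape(-1,3)
def f(n,c,r,lo,hi):
    Q=P[(np.hypot(P[:,0]-c[0],P[:,1]-c[1])<r)&(P[:,2]>lo)&(P[:,2]<hi)]
    if len(Q)>20: print(n,len(Q),Q[:,:2].min(0).round(1),Q[:,:2].max(0).round(1),cv2.minAreaRect(Q[:,:2].astype(np.float32)),np.percentile(Q[:,2],[5,95]).round(1))
f("bot cap",(535,25),30,70,110); f("bot body",(535,25),30,40,66)
f("timer",(438,10),55,12,40); f("dish",(532,148),45,8,40); f("loupe",(651,15),35,33,60)
f("tbl",(480,80),20,-20,20)
go(535,25.3,25,90)
E
```

```text
time: 2.15
tool_pos: [534.6, 28.8, 200.9]
tcp_rot: [3.141, -0.0, 1.574]
contact_force: [0.2, -0.1, 0.3]
grip_width: 60.0
finger_force: 0.0
bot cap 288 [527.   16.6] [546.6  33.9] ((537.216796875, 24.99980926513672), (17.939516067504883, 17.937349319458008), 67.42947387695312) [75.  83.9]
bot body 442 [521.3  10.1] [554.2  41.9] ((537.673828125, 26.10692596435547), (31.54357147216797, 32.95780563354492), 87.77934265136719) [44.7 65.6]
timer 2675 [404.6 -27.9] [477.2  47.4] ((441.4608154296875, 9.362140655517578), (59.26570510864258, 66.01042175292969), 20.276836395263672) [17.3 21.5]
dish 2853 [502.1 116.9] [564.8 178.3] ((533.4296875, 147.572265625), (62.64117431640625, 61.449527740478516), 0.08077362924814224) [12.5 15. ]
loupe 849 [635.1  -2.8] [671.8  33.2] ((653.108642578125, 15.657724380493164), (35.751426696777344, 36.486637115478516), 64.39277648925781) [34.7 40. ]
tbl 920 [460.3  60.5] [499.5  99.9] ((479.90625, 80.20368957519531), (39.391239166259766, 39.053436279296875), 88.15290832519531) [-2.1  0.4]
shift cm [-0.33  0.03 17.59] turn 0.2 | at [534.6  28.6 200.9] yaw 90.2 t 2.2
```

View pics/w1.png

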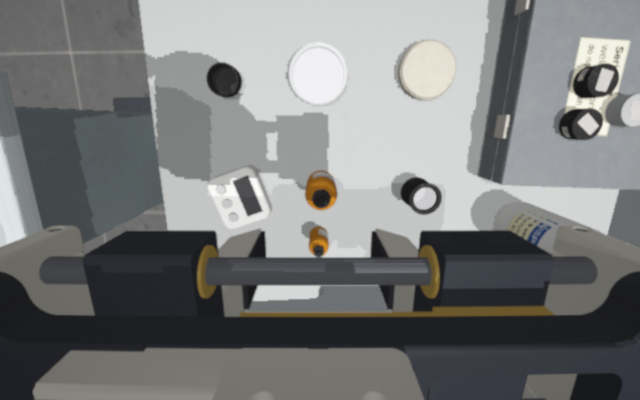

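```bash
python3 -m crank '[[[0.65,-0.1,0.1,1,0],[0.65,-0.2,0.2,3,0],[0.65,-0.3,0.2,6,0],[0.65,-0.3,0.2,9,0],[0.65,-0.3,0.2,12,0],[0.65,-0.3,0.2,14.5,0],[0.65,-0.3,0.2,16.3,0],[0.65,-0.3,0.2,17.2,0],[0.65,-0.3,0.2,17.5,0],[0.65,-0.3,0.2,17.5,0]]]'; python3 -m crank '[[[0.6,0,0,0,0],[0.5,0,0,0,0],[0.4,0,0,0,0],[0.3,0,0,0,0],[0.2,0,0,0,0],[0.2,0,0,0,0],[0.2,0,0,0,0],[0.2,0,0,0,0],[0.2,0,0,0,0],[0.2,0,0,0,0]]]'
```

```text
time: 3.2
tool_pos: [537.0, 25.0, 25.7]
tcp_rot: [3.141, -0.0, 1.573]
contact_force: [0.6, -0.0, 0.2]
grip_width: 59.7
finger_force: 0.0
time: 4.2
tool_pos: [537.1, 25.0, 26.0]
tcp_rot: [3.141, -0.0, 1.573]
contact_force: [-0.5, 0.2, 5.3]
grip_width: 32.5
finger_force: 30.0
```

```bash
python3 -m crank '[[[0.2,0,0,-0.5,0],[0.2,0,0,-1.5,0],[0.2,0,0,-3,0],[0.2,0,0,-5,0],[0.2,0,0,-7,0],[0.2,0,0,-9,0],[0.2,0,0,-10.5,0],[0.2,0,0,-11.5,0],[0.2,0,0,-12,0],[0.2,0,0,-12,0]]]'; python3 -c "
from h import *
go(463.4,404.4,150,76)"
```

```text
time: 5.2
tool_pos: [537.0, 25.0, 146.1]
tcp_rot: [3.141, -0.0, 1.573]
contact_force: [0.8, -0.8, -1.7]
grip_width: 32.2
finger_force: 30.0
shift cm [37.95 -7.28 -0.39] turn 14.1 | at [537.   25.  146.1] yaw 90.1 t 5.2
```

```bash
python3 -m crank '[[[0.2,1.5,-0.3,-0.1,0],[0.2,4.5,-0.9,-0.3,2],[0.2,8.5,-1.6,-0.4,4],[0.2,13,-2.5,-0.4,6],[0.2,17.5,-3.4,-0.4,8],[0.2,22,-4.2,-0.4,10],[0.2,26.5,-5.1,-0.4,12],[0.2,30.5,-5.9,-0.4,14],[0.2,33.5,-6.4,-0.4,14],[0.2,35.5,-6.8,-0.4,14]]]';python3 -m crank '[[[0.2,1,0,0,0],[0.2,1,0,0,0],[0.2,1,0,0,0],[0.2,1,0,0,0],[0.2,1,0,0,0],[0.2,1,0,0,0],[0.2,1,0,0,0],[0.2,1,0,0,0],[0.2,1,0,0,0],[0.2,1,0,0,0]]]'
cat > tray.py <<'E'
from h import *
import sys
o=bot.get_obs(); im,d=bot.capture("wrist"); P=cloud("wrist",d,o); cv2.imwrite(f"pics/{sys.argv[1]}.png",im[:,:,::-1])
i8=im.astype(int); dark=(i8.max(2)<140)
pale=((i8[...,0]-i8[...,2]>8)&(i8.min(2)>120)).astype(np.uint8)
k,l,s,c=cv2.connectedComponentsWithStats(pale,connectivity=4)
for n,cc,h in(("dish",(552.5,381.6),20),("timer",(530.2,292.5),17),("bottle",(463.4,404.4),9),("loupe",(441,314.5),12)):
    for j in range(1,k):
        if s[j,4]<150: continue
        vv,uu=np.where(l==j); Q=onz("wrist",np.c_[uu,vv],h,o)[:,:2].astype(np.float32)
        r=cv2.minAreaRect(Q)
        if np.hypot(*(np.array(r[0])-cc))<25: print(n,len(Q),np.round(r[0],1),np.round(r[1],1),round(r[2],1),"z",np.nanmedian(P[...,2][l==j]).round(1))
E
python3 tray.py w2; python3 -c "
from h import *
go(463.4,404.4,35,76)"
```

```text
time: 6.2
tool_pos: [465.9, 382.8, 148.5]
tcp_rot: [-3.14, 0.001, 1.331]
contact_force: [0.1, 0.2, -1.0]
grip_width: 32.3
finger_force: 30.0
time: 7.2
tool_pos: [470.5, 389.6, 149.8]
tcp_rot: [3.142, -0.0, 1.329]
contact_force: [1.0, -0.0, -1.5]
grip_width: 32.1
finger_force: 30.0
dish 4672 [555.7 380.7] [75.6 75.3] 31.5 z 19.6
bottle 1861 [466.4 403.3] [44.2 45.3] 76.2 z 8.8
shift cm [ 1.27 -1.04 11.48] turn 0.1 | at [470.5 389.6 149.8] yaw 76.1 t 7.25
```

View pics/w2.png

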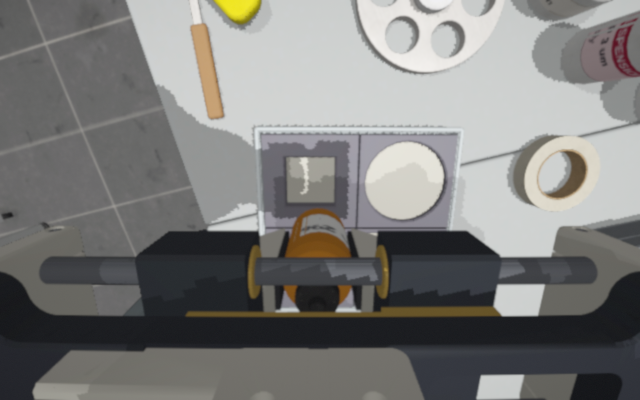

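```bash
python3 -m crank '[[[0.2,0.5,-0.3,0,0],[0.2,1.26,-0.84,0.5,0],[0.2,1.26,-0.84,2,0],[0.2,1.26,-0.84,4,0],[0.2,1.26,-0.84,6,0],[0.2,1.26,-0.84,8,0],[0.2,1.26,-0.84,9.5,0],[0.2,1.26,-0.84,10.6,0],[0.2,1.26,-0.84,11.2,0],[0.2,1.26,-0.84,11.35,0]]]'; python3 -m crank '[[[0.2,0,0,0,0],[0.2,0,0,0,0],[0.2,0,0,0.05,0],[0.2,0,0,0.05,0],[0.2,0,0,0.05,0],[0.35,0,0,0.05,0],[0.4,0,0,0.05,0],[0.45,0,0,0.05,0],[0.5,0,0,0.05,0],[0.55,0,0,0.05,0]]]'
```

```text
time: 8.25
tool_pos: [465.1, 404.0, 35.6]
tcp_rot: [-3.141, 0.0, 1.329]
contact_force: [-0.1, 0.4, -0.8]
grip_width: 32.4
finger_force: 30.0
time: 9.25
tool_pos: [465.4, 403.9, 35.8]
tcp_rot: [3.141, -0.0, 1.329]
contact_force: [-0.6, 0.1, -0.0]
grip_width: 48.8
finger_force: 0.0
```

```bash
python3 -m crank '[[[0.6,0,0,-0.5,0],[0.65,0,0,-2,0],[0.65,0,0,-4.5,0],[0.65,0,0,-7.5,0],[0.7,0,0,-10.5,0],[0.75,0,0,-13,0],[0.8,0,0,-14.5,0],[0.9,0,0,-15.5,0],[1,0,0,-15.5,0],[1,0,0,-15.5,0]]]'; python3 -c "
from h import *
go(440.5,9.5,150,109.8)"
```

```text
time: 10.25
tool_pos: [465.1, 403.6, 190.1]
tcp_rot: [-3.141, 0.001, 1.329]
contact_force: [-0.5, 0.4, -0.7]
grip_width: 90.2
finger_force: 0.0
shift cm [-38.85   7.07   4.03] turn -33.7 | at [465.1 403.6 190.1] yaw 76.1 t 10.25
```

```bash
python3 -m crank '[[[1,-2,0.4,0,-2],[1,-5.5,1,0,-6],[1,-10,1.8,0.3,-10],[1,-14.5,2.6,0.8,-14],[1,-19,3.5,1.4,-18],[1,-23.5,4.3,2,-22],[1,-28,5.1,2.6,-26],[1,-32,5.8,3.2,-30],[1,-35.5,6.5,3.7,-33.7],[1,-37.5,6.8,4,-33.7]]]';python3 -c "
from h import *
go(440.5,9.5,11.5,109.8)"
```

```text
time: 11.25
tool_pos: [440.3, 21.2, 149.4]
tcp_rot: [-3.139, -0.001, 1.917]
contact_force: [0.8, -0.3, -0.2]
grip_width: 91.7
finger_force: 0.0
shift cm [-1.12 -0.35 13.79] turn 0.0 | at [440.3  21.2 149.4] yaw 109.8 t 11.25
```

```bash
python3 -m crank '[[[1,-0.3,-0.1,0.5,0],[1,-0.7,-0.2,2,0],[1,-1,-0.3,4,0],[1,-1.1,-0.35,6,0],[1,-1.1,-0.35,8,0],[1,-1.1,-0.35,9.2,0],[1,-1.1,-0.35,9.8,0],[1,-1.1,-0.35,10,0],[1,-1.1,-0.35,10,0],[1,-1.1,-0.35,10,0]]]';python3 -c "
from h import *
go(440.5,9.5,11.5,109.8)"
```

```text
time: 12.25
tool_pos: [442.3, 12.1, 51.1]
tcp_rot: [3.141, 0.0, 1.917]
contact_force: [-0.1, 0.4, 1.0]
grip_width: 92.1
finger_force: 0.0
shift cm [-0.18 -0.26  3.96] turn 0.0 | at [442.3  12.1  51.1] yaw 109.8 t 12.25
```

```bash
python3 -m crank '[[[1,-0.1,-0.15,0.3,0],[1,-0.18,-0.25,1.3,0],[1,-0.18,-0.25,2.4,0],[1,-0.18,-0.25,3.3,0],[1,-0.18,-0.25,3.8,0],[1,-0.18,-0.25,3.95,0],[1,-0.18,-0.25,3.95,0],[0.9,-0.18,-0.25,3.95,0],[0.8,-0.18,-0.25,3.95,0],[0.7,-0.18,-0.25,3.95,0]]]';python3 -m crank '[[[0.65,0,0,0,0],[0.55,0,0,0,0],[0.55,0,0,0,0],[0.55,0,0,0,0],[0.55,0,0,0,0],[0.55,0,0,0,0],[0.55,0,0,0,0],[0.55,0,0,0,0],[0.55,0,0,0,0],[0.55,0,0,0,0]]]'
```

```text
time: 13.25
tool_pos: [440.4, 9.4, 11.5]
tcp_rot: [3.141, 0.0, 1.917]
contact_force: [0.7, -0.3, 0.1]
grip_width: 72.8
finger_force: 0.0
time: 14.25
tool_pos: [440.3, 9.4, 11.4]
tcp_rot: [3.141, 0.0, 1.917]
contact_force: [-0.8, -0.1, 5.1]
grip_width: 59.9
finger_force: 30.0
```

```bash
python3 -m crank '[[[0.55,0,0,-0.3,0],[0.55,0,0,-1.2,0],[0.55,0,0,-3,0],[0.55,0,0,-5,0],[0.55,0,0,-7,0],[0.55,0,0,-9,0],[0.55,0,0,-10.5,0],[0.55,0,0,-11.5,0],[0.55,0,0,-12,0],[0.55,0,0,-12,0]]]'; python3 -c "
from h import *
go(532.2,291.8,130,76)"
```

```text
time: 15.25
tool_pos: [440.3, 9.4, 131.6]
tcp_rot: [3.141, 0.0, 1.917]
contact_force: [0.8, 0.1, -1.2]
grip_width: 59.7
finger_force: 30.0
shift cm [23.45 18.22  0.17] turn 33.8 | at [440.3   9.4 131.6] yaw 109.8 t 15.25
```

```bash
python3 -m crank '[[[0.55,1,0.8,0,1],[0.55,3.5,2.7,0,4],[0.55,7,5.4,0,8],[0.55,10.5,8.2,0,13],[0.55,14,10.9,0,18],[0.55,17.5,13.6,0,23],[0.55,20,15.5,0,28],[0.55,22,17.1,0,32],[0.55,23,17.9,0,33.8],[0.55,23.45,18.2,0,33.8]]]'; python3 -m crank '[[[0.55,0,0,0,0],[0.55,0,0,0,0],[0.55,0,0,0,0],[0.55,0,0,0.5,0],[0.55,0,0,1.5,0],[0.55,0,0,3,0],[0.55,0,0,4.5,0],[0.55,0,0,5.5,0],[0.55,0,0,6,0],[0.55,0,0,6,0]]]'; python3 -c "
from h import *
go(532.2,291.8,29.5,76)"
```

```text
time: 16.25
tool_pos: [531.4, 292.8, 129.7]
tcp_rot: [-3.14, 0.001, 1.328]
contact_force: [0.1, -0.4, 0.5]
grip_width: 59.5
finger_force: 30.0
time: 17.25
tool_pos: [531.5, 291.5, 70.4]
tcp_rot: [-3.14, 0.001, 1.327]
contact_force: [-0.1, -0.1, -1.2]
grip_width: 59.5
finger_force: 30.0
shift cm [0.05 0.07 4.09] turn 0.0 | at [531.5 291.5  70.4] yaw 76.0 t 17.25
```

```bash
python3 -m crank '[[[0.55,0.05,0.07,0.3,0],[0.55,0.05,0.07,1.2,0],[0.55,0.05,0.07,2.2,0],[0.55,0.05,0.07,3.2,0],[0.55,0.05,0.07,3.8,0],[0.55,0.05,0.07,4.1,0],[0.55,0.05,0.07,4.15,0],[0.55,0.05,0.07,4.15,0],[0.55,0.05,0.07,4.15,0],[0.55,0.05,0.07,4.15,0]]]'; python3 -m crank '[[[0.65,0,0,0,0],[0.75,0,0,0,0],[0.8,0,0,0,0],[0.8,0,0,0,0],[0.8,0,0,-0.3,0],[0.8,0,0,-1.5,0],[0.8,0,0,-3.5,0],[0.8,0,0,-6,0],[0.8,0,0,-9,0],[0.8,0,0,-12,0]]]';python3 -c "
from h import *
go(533,147.8,120,76)"
```

```text
time: 18.25
tool_pos: [532.9, 292.2, 30.2]
tcp_rot: [3.141, -0.001, 1.327]
contact_force: [-0.4, 1.0, -0.4]
grip_width: 59.6
finger_force: 30.0
time: 19.25
tool_pos: [532.6, 292.0, 151.8]
tcp_rot: [3.141, -0.0, 1.327]
contact_force: [-1.1, -0.4, 0.3]
grip_width: 73.4
finger_force: 0.0
shift cm [-13.99   3.52   3.18] turn 0.0 | at [532.6 292.  151.8] yaw 76.0 t 19.25
```

```bash
python3 -m crank '[[[0.8,-0.8,0.2,0,-3],[0.85,-2.5,0.6,0.3,-9],[0.9,-5,1.3,1,-16],[0.95,-7.5,1.9,1.6,-23],[1,-10,2.5,2.2,-30],[1,-12,3,2.7,-37],[1,-13.3,3.4,3,-43],[1,-14,3.5,3.2,-45],[1,-14,3.5,3.2,-45],[1,-14,3.5,3.2,-45]]]';python3 -c "
from h import *
go(533,147.8,9,121)"
```

```text
time: 20.25
tool_pos: [533.1, 147.9, 118.5]
tcp_rot: [3.14, 0.0, 2.111]
contact_force: [-0.2, -0.0, 0.4]
grip_width: 91.9
finger_force: 0.0
shift cm [-0.   -0.03 10.95] turn -0.1 | at [533.1 147.9 118.5] yaw 120.9 t 20.25
```

```bash
python3 -m crank '[[[1,0,0,0.4,0],[1,0,0,1.5,0],[1,0,0,3.5,0],[1,0,0,5.5,0],[1,0,0,7.5,0],[1,0,0,9.2,0],[1,0,0,10.3,0],[1,0,0,10.8,0],[1,0,0,10.85,0],[1,0,0,10.85,0]]]';python3 -m crank '[[[0.9,0,0,0,0],[0.8,0,0,0,0],[0.7,0,0,0,0],[0.65,0,0,0,0],[0.58,0,0,0,0],[0.58,0,0,0,0],[0.58,0,0,0,0],[0.58,0,0,0,0],[0.58,0,0,0,0],[0.58,0,0,0,0]]]'
```

```text
time: 21.25
tool_pos: [533.2, 147.9, 9.6]
tcp_rot: [3.141, 0.0, 2.112]
contact_force: [-0.1, -0.6, -0.4]
grip_width: 91.9
finger_force: 0.0
time: 22.25
tool_pos: [532.9, 147.8, 9.4]
tcp_rot: [3.141, 0.0, 2.112]
contact_force: [-0.7, -0.2, 3.9]
grip_width: 60.6
finger_force: 30.0
```

```bash
python3 -m crank '[[[0.58,0,0,-0.3,0],[0.58,0,0,-1.2,0],[0.58,0,0,-3,0],[0.58,0,0,-5,0],[0.58,0,0,-7,0],[0.58,0,0,-9,0],[0.58,0,0,-11,0],[0.58,0,0,-12.5,0],[0.58,0,0,-13.3,0],[0.58,0,0,-13.5,0]]]'; python3 -c "
from h import *
go(554.7,381,145,121)"
```

```text
time: 23.25
tool_pos: [533.1, 147.8, 145.2]
tcp_rot: [3.14, 0.001, 2.112]
contact_force: [0.5, 0.0, -0.7]
grip_width: 60.8
finger_force: 30.0
shift cm [18.87 13.87  0.03] turn 0.0 | at [533.1 147.8 145.2] yaw 121.0 t 23.25
```

```bash
python3 -m crank '[[[0.58,0.8,0.6,0,0],[0.58,2.8,2,0,0],[0.58,5.5,4,0,0],[0.58,8.5,6.2,0,0],[0.58,11.5,8.4,0,0],[0.58,14.2,10.4,0,0],[0.58,16.5,12.1,0,0],[0.58,18,13.2,0,0],[0.58,18.7,13.7,0,0],[0.58,18.9,13.85,0,0]]]'; python3 -m crank '[[[0.58,0,0,0,0],[0.58,0,0,0,0],[0.58,0,0,0.5,0],[0.58,0,0,1.5,0],[0.58,0,0,3,0],[0.58,0,0,5,0],[0.58,0,0,6.5,0],[0.58,0,0,7.5,0],[0.58,0,0,8,0],[0.58,0,0,8,0]]]'; python3 -c "
from h import *
go(554.7,381,30,121)"
```

```text
time: 24.25
tool_pos: [553.4, 381.9, 143.0]
tcp_rot: [-3.14, -0.0, 2.114]
contact_force: [-0.1, -0.6, -0.5]
grip_width: 60.7
finger_force: 30.0
time: 25.25
tool_pos: [553.9, 380.9, 63.6]
tcp_rot: [-3.141, -0.0, 2.112]
contact_force: [-0.0, -0.6, -0.3]
grip_width: 60.4
finger_force: 30.0
shift cm [-0.03  0.08  3.36] turn 0.0 | at [553.9 380.9  63.6] yaw 121.0 t 25.25
```

```bash
python3 -m crank '[[[0.58,0,0.06,0.3,0],[0.58,0,0.06,1,0],[0.58,0,0.06,2,0],[0.58,0,0.06,2.8,0],[0.58,0,0.06,3.2,0],[0.58,0,0.06,3.35,0],[0.58,0,0.06,3.4,0],[0.58,0,0.06,3.4,0],[0.58,0,0.06,3.4,0],[0.58,0,0.06,3.4,0]]]'; python3 -m crank '[[[0.65,0,0,0,0],[0.72,0,0,0,0],[0.76,0,0,0,0],[0.8,0,0,0,0],[0.8,0,0,-0.3,0],[0.8,0,0,-1.5,0],[0.8,0,0,-3.5,0],[0.8,0,0,-6,0],[0.8,0,0,-9,0],[0.8,0,0,-12,0]]]';python3 -c "
from h import *
go(652.5,15.5,130,121)"
```

```text
time: 26.25
tool_pos: [554.8, 381.5, 30.6]
tcp_rot: [3.141, -0.0, 2.112]
contact_force: [-0.1, 0.3, -0.8]
grip_width: 60.2
finger_force: 30.0
time: 27.25
tool_pos: [554.6, 381.4, 152.4]
tcp_rot: [3.141, -0.0, 2.112]
contact_force: [0.8, -0.1, -0.5]
grip_width: 73.7
finger_force: 0.0
shift cm [-36.4  -10.47   2.24] turn 0.0 | at [554.6 381.4 152.4] yaw 121.0 t 27.25
```

Run:
```python
from h import *
q=np.load("c_top.npz"); P=cloud("top",q["d"]).reshape(-1,3)
for lo in(25,50,75,95,120):
    m=(P[:,0]>675)&(P[:,0]<800)&(P[:,1]<200)&(P[:,1]>-85)&(P[:,2]>lo); 
    for a,b in((-85,-30),(-30,20),(20,70),(70,120)):
        k=m&(P[:,1]>=a)&(P[:,1]<b); print(lo,a,P[k][:,0].min().round() if k.any() else None,end=" | ")
    k=(P[:,0]>570)&(P[:,0]<760)&(P[:,1]<-40)&(P[:,2]>lo);print("box y",P[k][:,1].max())
```

```text
25 -85 754.0 | 25 -30 753.0 | 25 20 725.0 | 25 70 723.0 | box y -40.58283136487586
50 -85 754.0 | 50 -30 753.0 | 50 20 726.0 | 50 70 727.0 | box y -40.58283136487586
75 -85 754.0 | 75 -30 753.0 | 75 20 None | 75 70 None | box y -40.706709464932175
95 -85 754.0 | 95 -30 753.0 | 95 20 None | 95 70 None | box y -41.25975433370198
120 -85 765.0 | 120 -30 765.0 | 120 20 None | 120 70 None | box y -98.70212060304186
```

```bash
python3 -m crank '[[[0.8,-1.2,-0.3,0,-3],[0.8,-4,-1.2,0.3,-9],[0.75,-8,-2.3,0.6,-16],[0.7,-12.3,-3.5,1,-23],[0.7,-16.6,-4.8,1.3,-30],[0.7,-20.9,-6,1.6,-37],[0.7,-25.2,-7.2,1.9,-44],[0.7,-29.3,-8.4,2.2,-51],[0.7,-33,-9.5,2.2,-57],[0.7,-35.5,-10.2,2.2,-59]]]';python3 -m crank '[[[0.7,0,0,0,0],[0.7,0,0,0,0],[0.7,0,0,0,0],[0.7,0,0,0,0],[0.7,0,0,0,0],[0.7,0,0,0,0],[0.7,0,0,0,0],[0.7,0,0,0,0],[0.7,0,0,0,0],[0.7,0,0,0,0]]]'; python3 -c "
from h import *
go(652.3,15.3,17.5,180)"
```

```text
time: 28.25
tool_pos: [650.8, 21.6, 129.4]
tcp_rot: [-3.141, 0.001, -3.14]
contact_force: [-0.3, -0.5, 0.3]
grip_width: 64.3
finger_force: 0.0
time: 29.25
tool_pos: [650.1, 24.6, 128.2]
tcp_rot: [3.142, -0.0, -3.141]
contact_force: [-0.9, 0.1, 0.3]
grip_width: 64.1
finger_force: 0.0
shift cm [-0.22 -0.93 11.07] turn 0.0 | at [650.1  24.6 128.2] yaw -180.0 t 29.25
```

```bash
python3 -m crank '[[[0.7,-0.1,-0.4,0,0],[0.7,-0.22,-0.9,0.5,0],[0.7,-0.22,-0.93,2,0],[0.7,-0.22,-0.93,4,0],[0.7,-0.22,-0.93,6,0],[0.7,-0.22,-0.93,8,0],[0.7,-0.22,-0.93,9.7,0],[0.7,-0.22,-0.93,10.7,0],[0.7,-0.22,-0.93,11,0],[0.7,-0.22,-0.93,11,0]]]';python3 -m crank '[[[0.6,0,0,0,0],[0.5,0,0,0,0],[0.4,0,0,0,0],[0.3,0,0,0,0],[0.25,0,0,0,0],[0.25,0,0,0,0],[0.25,0,0,0,0],[0.25,0,0,0,0],[0.25,0,0,0,0],[0.25,0,0,0,0]]]'; python3 -m crank '[[[0.25,0,0,-0.3,0],[0.25,0,0,-1.2,0],[0.25,0,0,-3,0],[0.25,0,0,-5,0],[0.25,0,0,-7,0],[0.25,0,0,-9,0],[0.25,0,0,-11,0],[0.25,0,0,-12.5,0],[0.25,0,0,-13.3,0],[0.25,0,0,-13.5,0]]]';python3 -c "
from h import *
go(443,313.8,155,211)"
```

```text
time: 30.25
tool_pos: [652.4, 15.1, 18.1]
tcp_rot: [3.142, -0.0, -3.141]
contact_force: [-0.1, -0.2, 0.5]
grip_width: 64.4
finger_force: 0.0
time: 31.25
tool_pos: [652.6, 15.4, 18.6]
tcp_rot: [3.141, 0.001, -3.141]
contact_force: [-0.9, 1.6, 4.9]
grip_width: 33.9
finger_force: 30.0
time: 32.25
tool_pos: [652.7, 15.2, 154.3]
tcp_rot: [-3.141, 0.002, -3.141]
contact_force: [-0.6, 0.1, 0.0]
grip_width: 33.8
finger_force: 30.0
shift cm [20.96 29.87 -0.11] turn -31.0 | at [652.7  15.2 154.3] yaw -180.0 t 32.25
```

```bash
python3 -m crank '[[[0.25,0.7,1,0,-1],[0.25,2.2,3.2,0,-4],[0.25,4.5,6.4,0,-8],[0.25,6.9,9.8,0,-12],[0.25,9.3,13.2,0,-16],[0.25,11.7,16.6,0,-20],[0.25,14.1,20,0,-24],[0.25,16.4,23.3,0,-28],[0.25,18.4,26.2,0,-31],[0.25,19.8,28.2,0,-31]]]';python3 -m crank '[[[0.25,0,0,0,0],[0.25,0,0,0,0],[0.25,0,0,0,0],[0.25,0,0,0,0],[0.25,0,0,0,0],[0.25,0,0,0,0],[0.25,0,0,0,0],[0.25,0,0,0,0],[0.25,0,0,0,0],[0.25,0,0,0,0]]]'; python3 tray.py w3; python3 -c "
from h import *
im,d=bot.capture('side'); cv2.imwrite('pics/s3.png',cv2.resize(im[60:250,170:420,::-1],None,fx=3,fy=3,interpolation=cv2.INTER_CUBIC))
go(443,313.8,32,211)"
```

```text
time: 33.25
tool_pos: [451.2, 299.0, 152.2]
tcp_rot: [3.141, -0.002, -2.596]
contact_force: [-0.1, 0.1, -1.7]
grip_width: 33.6
finger_force: 30.0
time: 34.25
tool_pos: [454.2, 297.2, 153.2]
tcp_rot: [3.142, 0.0, -2.6]
contact_force: [-0.1, 0.5, -0.9]
grip_width: 33.6
finger_force: 30.0
dish 168 [564.2 378.5] [22.7 66.8] 10.6 z 20.2
loupe 1801 [444.  314.5] [48.6 49.9] 4.7 z 11.6
shift cm [ 0.11  1.99 12.12] turn 0.0 | at [454.2 297.3 153.2] yaw -149.0 t 34.35
```

View pics/s3.png

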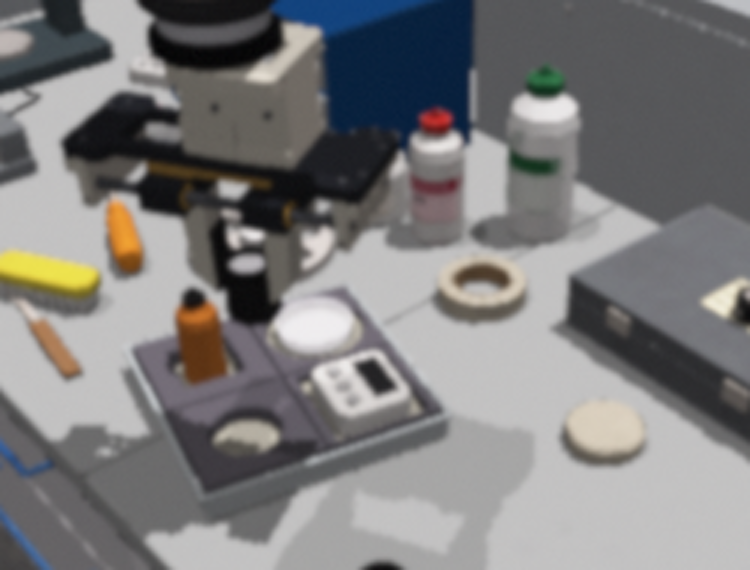

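The side view shows the bottle, dish and timer seated in their recesses, and the loupe held upright above the tray at crop pixel (250,285). Next I'll lower the loupe.

```bash
python3 -m crank '[[[0.25,0.05,0.6,0,0],[0.25,0.08,1.5,0.3,0],[0.25,0.08,1.97,1.5,0],[0.25,0.08,1.97,3.5,0],[0.25,0.08,1.97,5.5,0],[0.25,0.08,1.97,7.5,0],[0.25,0.08,1.97,9.5,0],[0.25,0.08,1.97,11,0],[0.25,0.08,1.97,11.8,0],[0.25,0.08,1.97,12.1,0]]]'; python3 -m crank '[[[0.25,0,0,0,0],[0.25,0,0,0.1,0],[0.25,0,0,0.1,0],[0.25,0,0,0.1,0],[0.25,0,0,0.1,0],[0.35,0,0,0.1,0],[0.45,0,0,0.1,0],[0.55,0,0,0.1,0],[0.6,0,0,0.1,0],[0.6,0,0,0.1,0]]]'; python3 -m crank '[[[0.6,0,0,-0.3,0],[0.6,0,0,-1.5,0],[0.6,0,0,-3.5,0],[0.6,0,0,-6,0],[0.6,0,0,-9,0],[0.6,0,0,-12,0],[0.6,0,0,-15,0],[0.6,0,0,-17,0],[0.6,0,0,-18,0],[0.6,0,0,-18,0]]]'; python3 -m crank '[[[0.6,-1,-1.5,0,0],[0.6,-3,-4,0,0],[0.6,-5,-8,0,0],[0.6,-7,-12,0,0],[0.6,-9,-16,0,0],[0.6,-9,-20,0,0],[0.6,-9,-23,0,0],[0.6,-9,-25,0,0],[0.6,-9,-25,0,0],[0.6,-9,-25,0,0]]]'
python3 - <<'E'
from h import *
im,d=bot.capture("top"); P=cloud("top",d).reshape(-1,3)
cv2.imwrite("pics/zt4.png",cv2.resize(im[135:275,195:425,::-1],None,fx=3.4,fy=3.4,interpolation=cv2.INTER_CUBIC))
for n,c,r,lo in(("dish",(552.5,381.6),39,29),("timer",(530.2,292.5),48,33),("bottle",(463.4,404.4),25,70),("loupe",(441,314.5),30,40),("lid",(650,152.5),40,6),("cap",(430,142),30,6)):
    Q=P[(np.hypot(P[:,0]-c[0],P[:,1]-c[1])<r)&(P[:,2]>lo)&(P[:,2]<110)]
    t=cv2.minAreaRect(Q[:,:2].astype(np.float32)); A=np.c_[Q[:,:2]-Q[:,:2].mean(0),np.ones(len(Q))]
    print(n,np.round(t[0],1),np.round(t[1],1),"h",np.percentile(Q[:,2],[5,95]).round(1),"slope",np.linalg.lstsq(A,Q[:,2],rcond=None)[0][:2].round(3))
E
```

```text
time: 35.35
tool_pos: [442.6, 313.7, 31.0]
tcp_rot: [3.141, -0.002, -2.6]
contact_force: [1.4, -0.2, 0.8]
grip_width: 33.8
finger_force: 30.0
time: 36.35
tool_pos: [443.4, 313.7, 31.3]
tcp_rot: [3.142, 0.0, -2.6]
contact_force: [0.3, 0.3, 1.1]
grip_width: 54.7
finger_force: 0.0
time: 37.35
tool_pos: [443.9, 314.0, 213.0]
tcp_rot: [-3.141, 0.003, -2.6]
contact_force: [-0.1, 0.1, -1.1]
grip_width: 55.1
finger_force: 0.0
time: 38.35
tool_pos: [649.1, 145.8, 210.2]
tcp_rot: [3.14, -0.001, -2.601]
contact_force: [0.0, 0.9, -0.3]
grip_width: 55.5
finger_force: 0.0
dish [553.  379.9] [61.7 61.1] h [32.2 37. ] slope [ 0.    -0.003]
timer [530.4 291.7] [66.2 59.7] h [34.4 40.3] slope [0.001 0.003]
bottle [464.  403.3] [29.8 30.6] h [72.6 91.4] slope [-0.007  0.148]
loupe [441.9 314.8] [32.6 36.1] h [46.5 54.4] slope [ 0.017 -0.02 ]
lid [660.7 154.1] [33.6 60.9] h [12.1 17.5] slope [-0.   -0.01]<stdin>:6: RuntimeWarning: Mean of empty slice.
  ret = um.true_divide(
Traceback (most recent call last):
IndexError: index -1 is out of bounds for axis 0 with size 0
```

View pics/zt4.png

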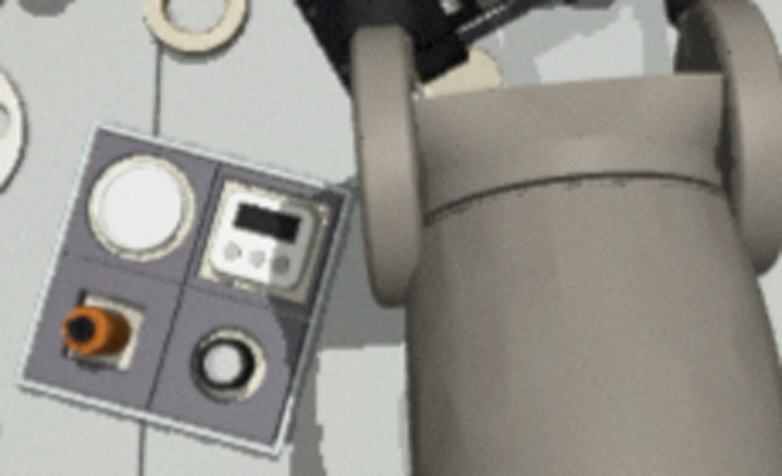

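The top view shows all four items centred and seated at their expected heights: dish (140,210), timer (265,240), bottle (95,330) and loupe (225,362). The arm is clear of everything.

```bash
python3 -c "
from plant import bot
print(bot.close_job())"
```

```text
the job is handed in; nothing more can be done
None
```

I packed the bottle, loupe, timer and dish into their own inserts and handed the job in at about 38 s; the last top view put all four within 3 mm of centre and at seated height. No verdict came back, and the arm hid the black cap and part of the jar lid in that view, though I never moved either.

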